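# Cull the faulty bottle caps from the inspection board

### The arm

A 6-joint arm with a two-finger parallel gripper is mounted at the origin on the work surface. World frame = base frame: x ahead of the robot, y to its left, z up, the work surface at z = 0. Lengths are in m, angles in degrees, forces in N, time in s.
With the tool pointing down it reaches from about 0.3 to 0.75 m from the base axis. Payload 8.5 kg.
Tool frame: the origin (TCP) lies on the centre line of the jaws, within the pads' length; the fingertips stand env.tcp_to_tips ahead of it and the grasp point (between the pads) lies 8 mm behind it (env.tcp_to_tips is the distance from the TCP to the fingertips, in m); z points along the fingers, y is the direction in which the jaws open and shut (so a half turn about z gives the same grasp; the last joint's range is limited). The gripper opens to 85 mm and grips with 20 to 120 N. Pads are 22 mm wide; open, the fingers measure 114 mm over their backs; the gripper's body (76 mm by 85 mm) begins 54 mm behind the grasp point. The pads swing forward as they close: fully open they stand 13 mm farther back than shut.
Start: joints at [50.976, 21.807, 74.336, -0, 83.858, -12.336], TCP at [0.247, 0.491, 0.242] pointing down, gripper open.
Joint ranges: [-178.18, 178.18], [-50.72, 133.34], [12.68, 142.11], [-81.47, 261.47], [9.98, 163.14], [-165.26, 165.26]. Speed limits (degrees/s): [136.94, 136.94, 180, 180, 180, 180].

### API

Orientations are given as a 3x3 rotation matrix whose columns are the frame's x, y, z axes.
In Python, from rig import env gives the robot as it stands. The module is installed in compiled form; this text tells all that it offers.
- The arm moves only by the tool carry_out, never from a script. Its argument "rows" is a list of rows, each an object of numbers: "tx", "ty", "tz": the shift along the tool's x, y, z in cm; "yaw": the turn about the tool's z in rad. In form: [{"tx": .., "ty": .., "tz": .., "yaw": ..}, ...]. A call has 1 to 12 rows; each row shifts and turns the pose as measured when the row begins, along the tool's axes as they then stand; what a row does not reach is not made up. A row lasts 1/10 s, in which the tool goes at most 50 mm and 8.59 degrees, less where a joint would pass 70% of its speed; a pose out of reach is approached as far as the arm can. A call is refused whole if a number of a shift passes 5 or a number of a turn 0.15, either way. A call with a gripper value outside its range is refused whole. "jaw" is the closure, from -1 (fully open) to 1 (shut), set as the call begins (left out, the last holds). The fingers move at their own pace and stop on an object; "squeeze" is the grip in N (left out, the last holds). Time passes only in rows, so rows that do not move let the fingers close. It gives the time, the measured TCP pose, the force and the opening at its end, in the units of the state.
- env.observe(): the state, without advancing time (a new reading comes with each control period).
- env.get_image(name): name is "scene" or "top" or "wrist"; returns the picture (384x512x3 uint8, red, green, blue); there is no depth.
- env.camera_params(name): a dict with "vertical_fov" (degrees; the focal length in pixels is half the picture's height over the tangent of half this angle, whatever the lens; pixels are square), "cx", "cy" (the principal point, pixels), "view" (4x4, takes a point from world to camera coordinates). Camera axes: x right, y up, looking along -z (the intrinsics and any distortion apply to the point x, -y, -z); pixel columns grow to the right and rows downward; lengths in m; the calibration is good to about 2 mm. A picture is of the moment at which its call begins: read the wrist's pose just before it. camera_params takes no time and is no camera call; for the wrist camera it gives the pose at the moment of the call.
- env.close_job(): hands the job in, once; it reports no verdict.
The state is a dict: "time_s": time; "q": joint angles; "qvel": joint speeds; "joint_efforts": joint torques, N m; "position": TCP position; "tool_rot": TCP orientation; "ft_force": force on the tool from outside, world axes, zero at the start; "wrist_torque": the same for the moment, N m; "grip_width": finger opening in m.
Only numpy, scipy, OpenCV 4.12 (cv2) and the standard library are available. Lean on these libraries where they do the work, as an engineer would, in place of code of your own. Each camera call takes 0.05 s, during which the arm holds its last target. There are 200 camera calls.

### The job

Five blue bottle caps stand in the lanes of the white inspection board, and two of them are faulty: one is too short and one has a slice of its side broken off. Slide these two along their lanes and over the end into the red reject trough, without picking them up. Leave the three good caps where they stand, and do not disturb the bottle, the beaker or the box.

Things in the scene. Friction and masses are not known exactly. Their poses are not given: they have to be found in the camera images.
- board: Fixed white inspection board. Origin on the bench (z = 0); x along the lanes towards the trough, y across them. Deck 150 x 266 mm, from x = -100 to +50 mm, top at z = 45 mm. Five lanes along x, open at both ends, centred at y = -104, -52, 0, 52, 104 mm, each 46 mm wide between grey strips 6 mm thick and 6 mm high above the deck. One cap stands in each lane
- deck_edge (a point): middle of the deck's +x edge, on its top surface, where the lanes end above the red trough; axes as the board's
- trough (a point): centre of the inner floor of the fixed red reject trough, which stands against the deck's +x end; axes as the board's. Open-topped, inside 87 mm along x and 262 mm along y, floor 4 mm and rim 40 mm above the bench (5 mm below the deck's top), walls 4 mm
- good_cap1: Good blue screw cap, full round disc with a ribbed side, diameter 40 mm, height 26 mm, standing in one of the lanes. Origin at its centre (mid-height, 13 mm above the deck); z along its axis, up
- good_cap2: Good blue screw cap, full round disc with a ribbed side, diameter 40 mm, height 26 mm, standing in one of the lanes. Origin at its centre (mid-height, 13 mm above the deck); z along its axis, up
- good_cap3: Good blue screw cap, full round disc with a ribbed side, diameter 40 mm, height 26 mm, standing in one of the lanes. Origin at its centre (mid-height, 13 mm above the deck); z along its axis, up
- short_cap: Faulty blue screw cap: round, diameter 40 mm, but only 13 mm high, standing in one of the lanes. Origin at its centre (mid-height, 6.5 mm above the deck); z along its axis, up
- chipped_cap: Faulty blue screw cap of the full 26 mm height, with a slice of its side broken away: a 40 mm disc cut off flat 8 mm from its axis, on its own +x side, so seen from above it is D-shaped. Standing in one of the lanes. Origin on the axis at mid-height (13 mm above the deck); z up
- sample_bottle: Bystander: glass sample bottle with a blue cap, diameter 56 mm, height 105 mm, standing on the bench at the board's +y side. Origin: centre of its underside
- beaker: Bystander: glass beaker, diameter 60 mm, height 75 mm, standing on the bench at the board's -y side. Origin: centre of its underside
- tip_box: Bystander: yellow and white box, 86 x 61 x 55 mm, on the bench near the board's +y side, nearer the robot. Origin: centre of its underside
There are look-alikes about, which are no part of the job. Leave any black, brown or turquoise look-alike of the good_cap1 alone.

How it is judged:
By the outcome, as a careful person would: the job done as asked, in the order asked, and still so for the second after the job is handed in, with the robot touching nothing.
It also fails if it takes over 43 s, if anything falls off the work surface, if the arm or the gripper's body presses on something with over 40 N, if the wrist force passes 120 N, or if a joint passes its speed limit or range.

## Working session

There is one attempt and no reset: what is moved stays moved. The work goes in short steps, Python scripts to look and compute and a tool call to move; the robot and the scene stay as the last step left them, time stands still between calls to the robot, and variables do not carry over. Pictures are saved under pics/ and viewed, about 8 in all and at most 12, crops included, and the job is handed in when it is done.

Besides the shell and the picture viewer there is one more tool, called after "Call:" by a JSON object that holds its "fn" and its "kwargs", one argument or row to a line. carry_out: Moves the arm, as the interface text tells. Its arguments: {"type":"object","properties":{"rows":{"type":"array","items":{"type":"object","properties":{"tx":{"type":"number"},"ty":{"type":"number"},"tz":{"type":"number"},"yaw":{"type":"number"}}}},"jaw":{"type":"number"},"squeeze":{"type":"number"}},"required":["rows"]}

```bash
mkdir -p pics
cat > h.py <<'E'
import numpy as np,cv2
from rig import env
def save(n,f): 
    im=env.get_image(n); cv2.imwrite('pics/'+f,im[:,:,::-1]); return im
def ray(p,u,v):
    f=192/np.tan(np.radians(p['vertical_fov'])/2); V=np.array(p['view'])
    d=np.array([(u-p['cx'])/f,-(v-p['cy'])/f,-1]); R=V[:3,:3]
    return -R.T@V[:3,3], R.T@d
def at(p,u,v,z):
    o,d=ray(p,u,v); return o+d*(z-o[2])/d[2]
def proj(p,P):
    f=192/np.tan(np.radians(p['vertical_fov'])/2); V=np.array(p['view'])
    c=V[:3,:3]@np.array(P)+V[:3,3]; return p['cx']-f*c[0]/c[2], p['cy']+f*c[1]/c[2]
E
python3 - <<'E'
from h import *
for n in('top','scene'):
    save(n,n+'1.png'); p=env.camera_params(n); print(n,p)
s=env.observe(); print(s['time_s'],s['position'],s['tool_rot'],s['grip_width'],env.tcp_to_tips)
E
```

```text
top {'vertical_fov': 42.86939773283307, 'cx': 260.7310135503419, 'cy': 197.73741652266557, 'view': array([[ 0.01340947, -0.99981642, -0.01368608,  0.02879476],
       [ 0.98999301,  0.01135229,  0.14065901, -0.56476871],
       [-0.14047782, -0.01543529,  0.9899635 , -1.0538579 ],
       [ 0.        ,  0.        ,  0.        ,  1.        ]])}
scene {'vertical_fov': 56.818376259030615, 'cx': 254.53729965754272, 'cy': 189.92154551261908, 'view': array([[ 0.68271778,  0.73060681,  0.01049409, -0.38838728],
       [-0.57766977,  0.5308994 ,  0.62003505,  0.22932852],
       [ 0.44743052, -0.42937107,  0.78450393, -1.03715339],
       [ 0.        ,  0.        ,  0.        ,  1.        ]])}
0.1 [0.24687695 0.49121143 0.2417776 ] [[-8.93449217e-01  4.49163435e-01 -8.39997563e-04]
 [ 4.49164113e-01  8.93448734e-01 -9.79325266e-04]
 [ 3.10617659e-04 -1.25227415e-03 -9.99999168e-01]] 0.08549718958026634 0.011
```

View pics/top1.png

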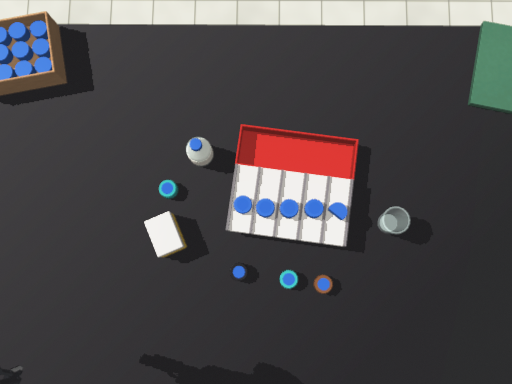

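View pics/scene1.png

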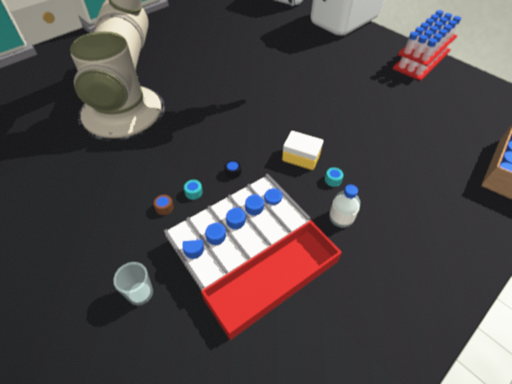

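The board spans about (228–357, 125–245) in the top view, with caps at (243,205), (265,208), (289,208), (314,208) and (338,211). The last one looks chipped. The look-alikes sit off the board at (168,189), (239,272), (289,279) and (323,284). I'll check for the short cap in an enlarged crop.

Run:
```python
import cv2,numpy as np
a=cv2.imread('pics/top1.png')[115:255,220:365]; b=cv2.imread('pics/scene1.png')[165:280,160:320]
a=cv2.resize(a,(580,560),interpolation=3)[:, :]; cv2.imwrite('pics/c1.png',a)
b=cv2.resize(b,(800,575),interpolation=3); cv2.imwrite('pics/c2.png',b)
```

```text
(no output)
```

View pics/c1.png

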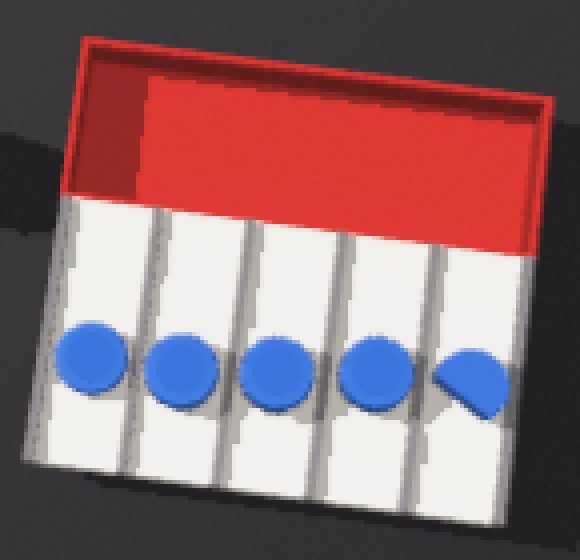

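View pics/c2.png

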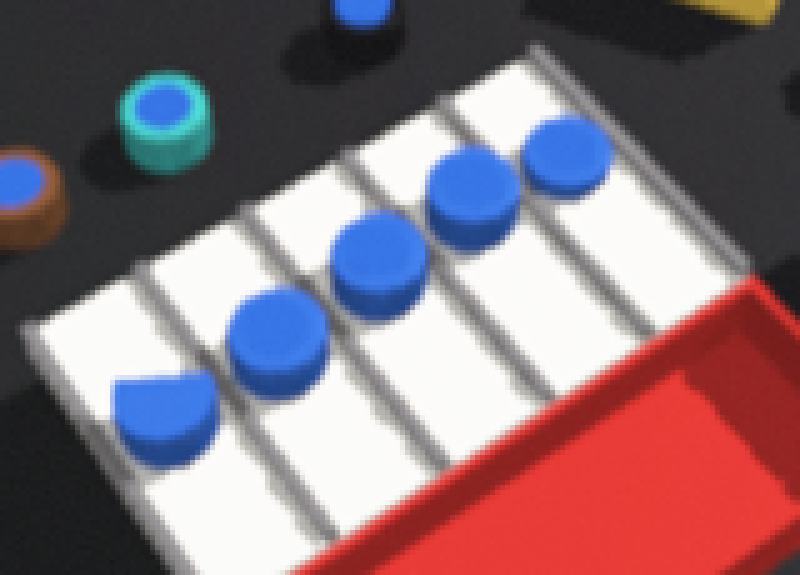

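Reading the crops: the short cap is in the leftmost lane (y=+104), where crop 2 (568,158) shows a clearly lower side. The chipped D-shaped cap is in the rightmost lane (y=-104), crop 1 (472,385). The other three are full height and round. Next I'll fit the board pose.

```bash
cat > b.py <<'E'
from h import *
from scipy.optimize import least_squares
p=env.camera_params('top')
C=[((62,195),(.05,.133,.051)),((535,257),(.05,-.133,.051)),((22,460),(-.1,.133,.051)),((505,525),(-.1,-.133,.051)),((83,38),(.145,.135,.04)),((553,98),(.145,-.135,.04))]
def W(x,q): c,s=np.cos(x[2]),np.sin(x[2]); return np.array([x[0]+c*q[0]-s*q[1],x[1]+s*q[0]+c*q[1],q[2]])
def r(x): return np.concatenate([np.array(proj(p,W(x,b)))-(a[0]/4+220,a[1]/4+115) for a,b in C])
S=least_squares(r,[.55,0,0]); B=S.x
def inv(P): c,s=np.cos(B[2]),np.sin(B[2]); d=np.array(P)[:2]-B[:2]; return np.array([c*d[0]+s*d[1],-s*d[0]+c*d[1]])*1000
def delta(bx,by,z):
    """tool-frame shift in cm and yaw (rad) to board-frame point"""
    s=env.observe();R=np.array(s['tool_rot']);d=R.T@(W(B,(bx/1e3,by/1e3,z))-s['position'])*100
    t=[np.cos(B[2]+.0),np.sin(B[2]),0]; v=R.T@np.array(t); y=np.arctan2(v[1],v[0]); y=(y+np.pi/2)%np.pi-np.pi/2
    print('t',s['time_s'],'board',inv(s['position']).round(1),'z',round(s['position'][2],4),'shift cm',d.round(2),'yaw',round(y,3),'q6',round(s['q'][5],1),'F',np.round(s['ft_force'],1))
E
python3 - <<'E'
from b import *
print(B,np.degrees(B[2]),S.fun.round(1))
for u,v,z in((91,355,.058),(181,370,.071),(277,372,.071),(375,372,.071),(478,383,.071)): print(inv(at(p,u/4+220,v/4+115,z)).round(1))
for n,u,v in(('bottle',196,145),('box',165,235)): print(n,inv(at(p,u,v,.1 if n=='bottle' else .055)))
delta(-85,104,.13)
E
```

```text
[ 0.5732045  -0.0323264  -0.12210906] -6.996333692966423 [-0.2 -0.   0.   0.   0.1  0.1  0.   0.2 -0.1 -0.2  0.1 -0.1]
[-38.  103.3]
[-41.2  53. ]
[-35.4   1.3]
[-28.3 -51.2]
[ -26.8 -106.9]
bottle [ 69.54978588 218.02707247]
box [-128.65372653  262.59987497]
t 0.1 board [-387.7  479.9] z 0.2418 shift cm [-41.17 -25.18  11.2 ] yaw -0.344 q6 -12.3 F [ 0.6 -0.3  0.2]
```

Call:
{"fn": "carry_out", "kwargs": {
  "jaw": 1,
  "rows": [
    {"yaw": -0.115},
    {"yaw": -0.115},
    {"yaw": -0.114},
    {"tx": -3,"ty": -3.8},
    {"tx": -3,"ty": -3.8},
    {"tx": -3,"ty": -3.8},
    {"tx": -3,"ty": -3.8},
    {"tx": -3,"ty": -3.8},
    {"tx": -3,"ty": -3.8},
    {"tx": -3,"ty": -3.8},
    {"tx": -3,"ty": -3.8},
    {"tx": -3,"ty": -3.8}
  ]
}}

```text
validation failed for argument at $.ro...
```

```bash
python3 -c "
from b import *
delta(-85,104,.13)"
```

```text
t 0.1 board [-387.7  479.9] z 0.2418 shift cm [-41.17 -25.18  11.2 ] yaw -0.344 q6 -12.3 F [ 0.6 -0.3  0.2]
```

Call:
{"fn": "carry_out", "kwargs": {
  "jaw": 1,
  "rows": [
    {"tx": 0,"ty": 0,"tz": 0,"yaw": -0.115},
    {"tx": 0,"ty": 0,"tz": 0,"yaw": -0.115},
    {"tx": 0,"ty": 0,"tz": 0,"yaw": -0.114},
    {"tx": -3,"ty": -3.8,"tz": 0,"yaw": 0},
    {"tx": -3,"ty": -3.8,"tz": 0,"yaw": 0},
    {"tx": -3,"ty": -3.8,"tz": 0,"yaw": 0},
    {"tx": -3,"ty": -3.8,"tz": 0,"yaw": 0},
    {"tx": -3,"ty": -3.8,"tz": 0,"yaw": 0},
    {"tx": -3,"ty": -3.8,"tz": 0,"yaw": 0},
    {"tx": -3,"ty": -3.8,"tz": 0,"yaw": 0},
    {"tx": -3,"ty": -3.8,"tz": 0,"yaw": 0}
  ]
}}

```text
time_s: 1.2
position: [0.4559, 0.1559, 0.2384]
tool_rot: [[-0.995, 0.096, -0.006], [0.096, 0.995, -0.004], [0.006, -0.005, -1.0]]
ft_force: [0.9, 0.7, -0.5]
grip_width: -0.0001
```

```bash
python3 -c "
from b import *
delta(-85,104,.13)"
```

```text
t 1.2 board [-139.3  172.5] z 0.2384 shift cm [-5.32 -6.94 10.84] yaw 0.026 q6 -79.6 F [ 0.9  0.7 -0.5]
```

Call:
{"fn": "carry_out", "kwargs": {
  "rows": [
    {"tx": -2.6,"ty": -3.5,"tz": 0,"yaw": 0.026},
    {"tx": -2.6,"ty": -3.5,"tz": 0,"yaw": 0},
    {"tx": 0,"ty": 0,"tz": 3.5,"yaw": 0},
    {"tx": 0,"ty": 0,"tz": 3.5,"yaw": 0},
    {"tx": 0,"ty": 0,"tz": 3,"yaw": 0},
    {"tx": 0,"ty": 0,"tz": 0,"yaw": 0}
  ]
}}

```text
time_s: 1.8
position: [0.5037, 0.0697, 0.1344]
tool_rot: [[-0.991, 0.133, -0.006], [0.133, 0.991, -0.005], [0.005, -0.006, -1.0]]
ft_force: [0.7, 0.3, 1.0]
grip_width: -0.0
```

```bash
python3 -c "
from b import *
delta(-85,104,.061);p=env.camera_params('wrist'); im=save('wrist','w1.png'); print(p)
for n,q in (('c',(-.038,.1033,.058)),('e',(.05,.104,.045))): print(n,proj(p,W(B,q)))"
```

```text
t 1.8 board [-81.4  92.8] z 0.1344 shift cm [0.34 1.16 7.33] yaw -0.011 q6 -87.6 F [0.7 0.3 1. ]
{'vertical_fov': 61.61928719623847, 'cx': 257.38785154109036, 'cy': 190.74281540016293, 'view': array([[ 0.13211006,  0.99121252, -0.0066832 , -0.13499746],
       [-0.95468201,  0.12542136, -0.26991062,  0.47803345],
       [-0.26670057,  0.04203824,  0.96286219, -0.14383121],
       [ 0.        ,  0.        ,  0.        ,  1.        ]])}
c (np.float64(272.991669249278), np.float64(262.4744149694101))
e (np.float64(272.92428638846985), np.float64(350.58003130712405))
```

View pics/w1.png

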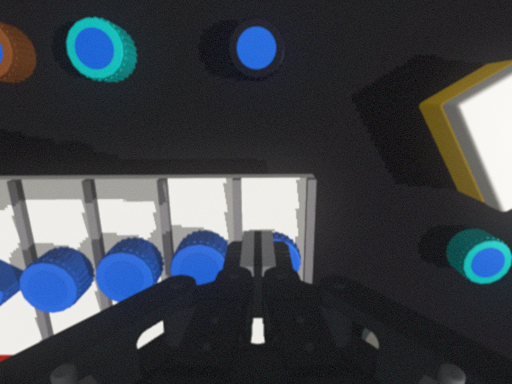

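The wrist view shows the fingers at (258,240) and the short cap just beyond, with its right edge at (298,260). This matches the projected (273,262). The lane centre is about 12 mm to the right, which agrees with the computed shift.

Call:
{"fn": "carry_out", "kwargs": {
  "rows": [
    {"tx": 0.3,"ty": 1.2,"tz": 0,"yaw": -0.011},
    {"tx": 0,"ty": 0,"tz": 2.5,"yaw": 0},
    {"tx": 0,"ty": 0,"tz": 2.5,"yaw": 0},
    {"tx": 0,"ty": 0,"tz": 0,"yaw": 0}
  ]
}}

```text
time_s: 2.25
position: [0.5066, 0.0851, 0.092]
tool_rot: [[-0.993, 0.118, 0.01], [0.118, 0.993, -0.006], [-0.01, -0.004, -1.0]]
ft_force: [-0.7, 0.4, 0.3]
grip_width: 0.0004
```

```bash
python3 -c "
from b import *
delta(-85,104,.061)"
```

```text
t 2.25 board [-80.4 108.4] z 0.092 shift cm [ 0.5  -0.42  3.1 ] yaw 0.004 q6 -86.6 F [-0.7  0.4  0.3]
```

Call:
{"fn": "carry_out", "kwargs": {
  "rows": [
    {"tx": 0.4,"ty": -0.4,"tz": 0,"yaw": 0},
    {"tx": 0,"ty": 0,"tz": 0,"yaw": 0},
    {"tx": 0,"ty": 0,"tz": 1,"yaw": 0},
    {"tx": 0,"ty": 0,"tz": 1,"yaw": 0},
    {"tx": 0,"ty": 0,"tz": 0.6,"yaw": 0},
    {"tx": 0,"ty": 0,"tz": 0,"yaw": 0},
    {"tx": 0,"ty": 0,"tz": 0,"yaw": 0}
  ]
}}

```text
time_s: 2.95
position: [0.5046, 0.0823, 0.0695]
tool_rot: [[-0.993, 0.116, 0.019], [0.116, 0.993, -0.006], [-0.019, -0.004, -1.0]]
ft_force: [-0.3, 0.6, 0.3]
grip_width: 0.0002
```

```bash
python3 -c "
from b import *
delta(-85,104,.061)"
```

```text
t 2.95 board [-82.1 105.4] z 0.0695 shift cm [ 0.31 -0.13  0.84] yaw 0.005 q6 -87.0 F [-0.3  0.6  0.3]
```

Call:
{"fn": "carry_out", "kwargs": {
  "rows": [
    {"tx": 0,"ty": -0.1,"tz": 0.5,"yaw": 0},
    {"tx": 0,"ty": 0,"tz": 0.3,"yaw": 0},
    {"tx": 0,"ty": 0,"tz": 0,"yaw": 0}
  ]
}}

```text
time_s: 3.25
position: [0.5048, 0.0811, 0.0609]
tool_rot: [[-0.993, 0.116, 0.019], [0.116, 0.993, -0.006], [-0.019, -0.004, -1.0]]
ft_force: [-0.1, -1.4, -0.7]
grip_width: 0.0001
```

```bash
python3 -c "
from b import *
delta(45,104,.061)"
```

```text
t 3.25 board [-81.7 104.2] z 0.0609 shift cm [-12.67  -0.09   0.24] yaw 0.005 q6 -87.2 F [-0.1 -1.4 -0.7]
```

Call:
{"fn": "carry_out", "kwargs": {
  "rows": [
    {"tx": -0.8,"ty": 0,"tz": 0.01,"yaw": 0},
    {"tx": -0.8,"ty": 0,"tz": 0.01,"yaw": 0},
    {"tx": -0.8,"ty": 0,"tz": 0.01,"yaw": 0},
    {"tx": -0.8,"ty": 0,"tz": 0.01,"yaw": 0},
    {"tx": -0.8,"ty": 0,"tz": 0.01,"yaw": 0},
    {"tx": -0.8,"ty": 0,"tz": 0.01,"yaw": 0},
    {"tx": -0.8,"ty": 0,"tz": 0.01,"yaw": 0}
  ]
}}

```text
time_s: 3.95
position: [0.5654, 0.074, 0.0617]
tool_rot: [[-0.993, 0.116, 0.02], [0.116, 0.993, -0.006], [-0.02, -0.004, -1.0]]
ft_force: [-0.9, -0.3, -0.4]
grip_width: -0.0
```

```bash
python3 -c "
from b import *
delta(45,104,.061)"
```

```text
t 3.95 board [-20.7 104.6] z 0.0617 shift cm [-6.56 -0.09  0.2 ] yaw 0.005 q6 -87.5 F [-0.9 -0.3 -0.4]
```

Call:
{"fn": "carry_out", "kwargs": {
  "rows": [
    {"tx": -0.8,"ty": 0,"tz": 0.03,"yaw": 0},
    {"tx": -0.8,"ty": 0,"tz": 0.03,"yaw": 0},
    {"tx": -0.8,"ty": 0,"tz": 0.02,"yaw": 0},
    {"tx": -0.8,"ty": 0,"tz": 0.02,"yaw": 0},
    {"tx": -0.8,"ty": 0,"tz": 0.02,"yaw": 0},
    {"tx": -0.8,"ty": 0,"tz": 0.02,"yaw": 0},
    {"tx": -0.8,"ty": 0,"tz": 0.02,"yaw": 0},
    {"tx": -0.8,"ty": 0,"tz": 0.02,"yaw": 0},
    {"tx": -0.5,"ty": 0,"tz": 0,"yaw": 0},
    {"tx": 0,"ty": 0,"tz": 0,"yaw": 0},
    {"tx": 0,"ty": 0,"tz": 0,"yaw": 0}
  ]
}}

```text
time_s: 5.05
position: [0.6411, 0.065, 0.0607]
tool_rot: [[-0.993, 0.117, 0.02], [0.117, 0.993, -0.006], [-0.02, -0.004, -1.0]]
ft_force: [-0.0, -0.0, -0.1]
grip_width: 0.0001
```

```bash
python3 -c "
from b import *
delta(45,104,.061);save('scene','s2.png')
im=cv2.imread('pics/s2.png')[120:340,130:370]; cv2.imwrite('pics/s2c.png',cv2.resize(im,(648,594),interpolation=3))"
```

```text
t 5.05 board [ 55.5 104.8] z 0.0607 shift cm [ 1.05 -0.08 -0.05] yaw 0.005 q6 -87.8 F [-0.  -0.  -0.1]
```

View pics/s2c.png

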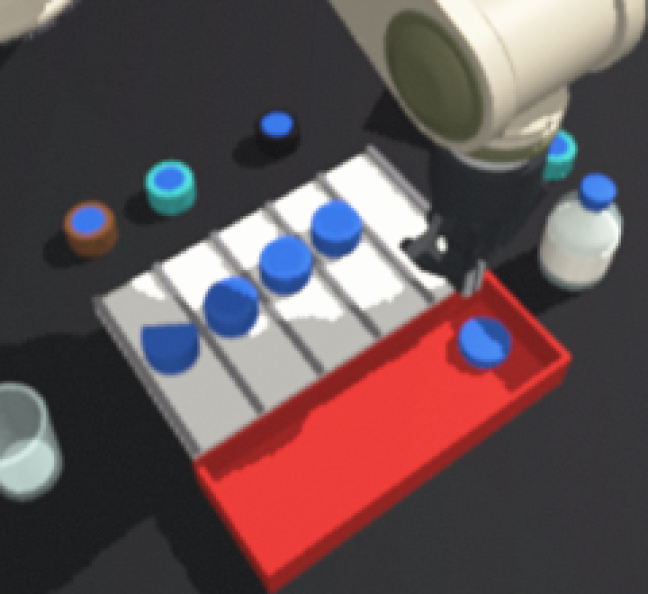

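The short cap lies in the trough at crop (485,342), and the other four caps haven't moved. Next I'll lift and move over to the chipped cap's lane.

Call:
{"fn": "carry_out", "kwargs": {
  "rows": [
    {"tx": 0,"ty": 0,"tz": -3,"yaw": 0},
    {"tx": 0,"ty": 0,"tz": -3,"yaw": 0},
    {"tx": 0,"ty": 0,"tz": -3,"yaw": 0},
    {"tx": 2.2,"ty": -3.4,"tz": 0,"yaw": 0},
    {"tx": 2.2,"ty": -3.4,"tz": 0,"yaw": 0},
    {"tx": 2.2,"ty": -3.4,"tz": 0,"yaw": 0},
    {"tx": 2.2,"ty": -3.4,"tz": 0,"yaw": 0},
    {"tx": 2.2,"ty": -3.4,"tz": 0,"yaw": 0},
    {"tx": 2.2,"ty": -3.4,"tz": 0,"yaw": 0},
    {"tx": 0,"ty": 0,"tz": 0,"yaw": 0},
    {"tx": 0,"ty": 0,"tz": 0,"yaw": 0}
  ]
}}

```text
time_s: 6.2
position: [0.476, -0.1262, 0.1533]
tool_rot: [[-0.993, 0.114, 0.02], [0.114, 0.993, -0.007], [-0.021, -0.005, -1.0]]
ft_force: [1.2, 0.2, 0.3]
grip_width: -0.0002
```

```bash
python3 -c "
from b import *
delta(-80,-105,.064)"
```

```text
t 6.2 board [ -85. -105.] z 0.1533 shift cm [-0.32  0.04  8.94] yaw 0.008 q6 -112.3 F [1.2 0.2 0.3]
```

Call:
{"fn": "carry_out", "kwargs": {
  "rows": [
    {"tx": -0.3,"ty": 0,"tz": 2,"yaw": 0.008},
    {"tx": 0,"ty": 0,"tz": 2,"yaw": 0},
    {"tx": 0,"ty": 0,"tz": 2,"yaw": 0},
    {"tx": 0,"ty": 0,"tz": 1,"yaw": 0},
    {"tx": 0,"ty": 0,"tz": 0.5,"yaw": 0},
    {"tx": 0,"ty": 0,"tz": 0,"yaw": 0},
    {"tx": 0,"ty": 0,"tz": 0,"yaw": 0}
  ]
}}

```text
time_s: 6.9
position: [0.4845, -0.1234, 0.0777]
tool_rot: [[-0.993, 0.116, 0.025], [0.116, 0.993, -0.009], [-0.026, -0.006, -1.0]]
ft_force: [0.2, -0.3, -0.2]
grip_width: -0.0001
```

```bash
python3 -c "
from b import *
delta(-80,-105,.063)"
```

```text
t 6.9 board [ -76.9 -101.2] z 0.0777 shift cm [ 0.35 -0.37  1.46] yaw 0.005 q6 -111.5 F [ 0.2 -0.3 -0.2]
```

Call:
{"fn": "carry_out", "kwargs": {
  "rows": [
    {"tx": 0.3,"ty": -0.3,"tz": 0,"yaw": 0},
    {"tx": 0,"ty": 0,"tz": 0.7,"yaw": 0},
    {"tx": 0,"ty": 0,"tz": 0.7,"yaw": 0},
    {"tx": 0,"ty": 0,"tz": 0,"yaw": 0}
  ]
}}

```text
time_s: 7.3
position: [0.482, -0.1267, 0.0642]
tool_rot: [[-0.993, 0.116, 0.029], [0.116, 0.993, -0.011], [-0.03, -0.007, -1.0]]
ft_force: [-0.4, -0.3, 0.2]
grip_width: -0.0004
```

```bash
python3 -c "
from b import *
delta(55,-104,.063)"
```

```text
t 7.3 board [ -79.  -104.8] z 0.0642 shift cm [-1.339e+01  1.000e-02  5.200e-01] yaw 0.005 q6 -112.0 F [-0.4 -0.3  0.2]
```

Call:
{"fn": "carry_out", "kwargs": {
  "rows": [
    {"tx": -0.7,"ty": 0,"tz": 0.03,"yaw": 0},
    {"tx": -0.7,"ty": 0,"tz": 0.03,"yaw": 0},
    {"tx": -0.7,"ty": 0,"tz": 0.03,"yaw": 0},
    {"tx": -0.7,"ty": 0,"tz": 0.03,"yaw": 0},
    {"tx": -0.7,"ty": 0,"tz": 0.03,"yaw": 0},
    {"tx": -0.7,"ty": 0,"tz": 0.03,"yaw": 0},
    {"tx": -0.7,"ty": 0,"tz": 0.03,"yaw": 0},
    {"tx": -0.7,"ty": 0,"tz": 0.03,"yaw": 0}
  ]
}}

```text
time_s: 8.1
position: [0.5427, -0.1339, 0.0635]
tool_rot: [[-0.993, 0.117, 0.029], [0.116, 0.993, -0.011], [-0.03, -0.007, -1.0]]
ft_force: [-0.2, -0.6, 0.5]
grip_width: 0.0003
```

```bash
python3 -c "
from b import *
delta(55,-104,.063)"
```

```text
t 8.1 board [ -17.9 -104.5] z 0.0635 shift cm [-7.29  0.02  0.26] yaw 0.005 q6 -109.5 F [-0.2 -0.6  0.5]
```

Call:
{"fn": "carry_out", "kwargs": {
  "rows": [
    {"tx": -0.7,"ty": 0,"tz": 0.02,"yaw": 0},
    {"tx": -0.7,"ty": 0,"tz": 0.02,"yaw": 0},
    {"tx": -0.7,"ty": 0,"tz": 0.02,"yaw": 0},
    {"tx": -0.7,"ty": 0,"tz": 0.02,"yaw": 0},
    {"tx": -0.7,"ty": 0,"tz": 0.02,"yaw": 0},
    {"tx": -0.7,"ty": 0,"tz": 0.02,"yaw": 0},
    {"tx": -0.7,"ty": 0,"tz": 0.02,"yaw": 0},
    {"tx": -0.7,"ty": 0,"tz": 0.02,"yaw": 0},
    {"tx": -0.7,"ty": 0,"tz": 0.02,"yaw": 0},
    {"tx": -0.6,"ty": 0,"tz": 0,"yaw": 0},
    {"tx": 0,"ty": 0,"tz": 0,"yaw": 0},
    {"tx": 0,"ty": 0,"tz": 0,"yaw": 0}
  ]
}}

```text
time_s: 9.3
position: [0.6145, -0.1501, 0.0674]
tool_rot: [[-0.993, 0.117, 0.023], [0.116, 0.993, -0.024], [-0.025, -0.021, -0.999]]
ft_force: [0.6, -0.2, 0.5]
grip_width: -0.0001
```

```bash
python3 -c "
from b import *
delta(55,-104,.063);save('scene','s3.png')
im=cv2.imread('pics/s3.png')[120:340,130:370]; cv2.imwrite('pics/s3c.png',cv2.resize(im,(648,594),interpolation=3))"
```

```text
t 9.3 board [  55.4 -111.8] z 0.0674 shift cm [0.04 0.79 0.42] yaw 0.005 q6 -107.1 F [ 0.6 -0.2  0.5]
```

View pics/s3c.png

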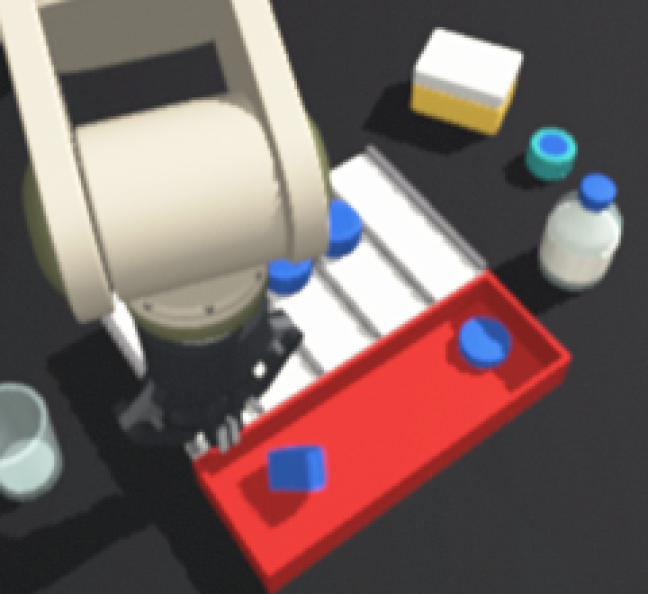

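The chipped cap has dropped into the trough and stands on its side at crop (297,469). The fingers are clear above the edge, so I'll lift away and then check.

Call:
{"fn": "carry_out", "kwargs": {
  "rows": [
    {"tx": 0,"ty": 0,"tz": -3,"yaw": 0},
    {"tx": 0,"ty": 0,"tz": -4,"yaw": 0},
    {"tx": 0,"ty": 0,"tz": -4,"yaw": 0},
    {"tx": 4,"ty": 0,"tz": -2,"yaw": 0},
    {"tx": 4,"ty": 0,"tz": -2,"yaw": 0},
    {"tx": 4,"ty": 0,"tz": 0,"yaw": 0},
    {"tx": 4,"ty": 0,"tz": 0,"yaw": 0},
    {"tx": 4,"ty": 0,"tz": 0,"yaw": 0},
    {"tx": 4,"ty": 0,"tz": 0,"yaw": 0},
    {"tx": 0,"ty": 0,"tz": 0,"yaw": 0},
    {"tx": 0,"ty": 0,"tz": 0,"yaw": 0},
    {"tx": 0,"ty": 0,"tz": 0,"yaw": 0}
  ]
}}

```text
time_s: 10.55
position: [0.3613, -0.1134, 0.2147]
tool_rot: [[-0.993, 0.114, 0.019], [0.114, 0.993, -0.021], [-0.021, -0.018, -1.0]]
ft_force: [0.3, -1.0, -0.3]
grip_width: -0.0001
```

```bash
python3 -c "
from b import *
delta(55,-104,.063);save('top','t4.png')
im=cv2.imread('pics/t4.png')[110:270,140:420]; cv2.imwrite('pics/t4c.png',cv2.resize(im,(798,456),interpolation=3))"
```

```text
t 10.55 board [-200.5 -106.3] z 0.2147 shift cm [-25.23   0.31  15.7 ] yaw 0.008 q6 -118.6 F [ 0.3 -1.  -0.3]
```

View pics/t4c.png

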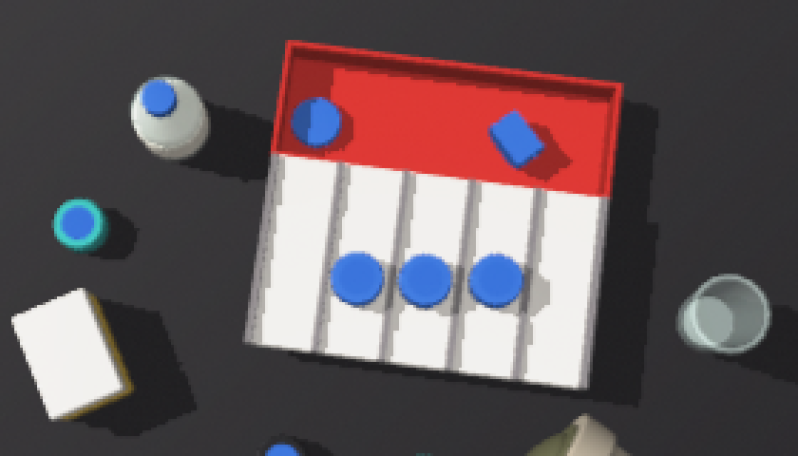

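Both faulty caps are in the trough, at crop (316,121) and (516,138). The three good caps stand at (357,278), (425,280) and (496,280), and the bottle, beaker and box haven't moved. I'll let things settle briefly, then hand in.

Call:
{"fn": "carry_out", "kwargs": {
  "rows": [
    {"tx": 0,"ty": 0,"tz": 0,"yaw": 0},
    {"tx": 0,"ty": 0,"tz": 0,"yaw": 0},
    {"tx": 0,"ty": 0,"tz": 0,"yaw": 0},
    {"tx": 0,"ty": 0,"tz": 0,"yaw": 0},
    {"tx": 0,"ty": 0,"tz": 0,"yaw": 0},
    {"tx": 0,"ty": 0,"tz": 0,"yaw": 0},
    {"tx": 0,"ty": 0,"tz": 0,"yaw": 0},
    {"tx": 0,"ty": 0,"tz": 0,"yaw": 0}
  ]
}}

```text
time_s: 11.4
position: [0.3635, -0.1139, 0.2141]
tool_rot: [[-0.993, 0.113, 0.018], [0.112, 0.993, -0.02], [-0.02, -0.018, -1.0]]
ft_force: [-0.5, -0.5, -0.3]
grip_width: 0.0004
```

```bash
python3 -c "
from b import *
a=cv2.imread('pics/t4.png').astype(int);b=save('top','t5.png')[:,:,::-1].astype(int);c=cv2.imread('pics/top1.png').astype(int)
d=abs(a-b).max(2)[115:250,140:420]; print('since t4',(d>40).sum())
e=abs(c-b).max(2)>60
for n,(x0,x1,y0,y1) in dict(bottle=(182,216,130,170),beaker=(375,415,205,240),box=(143,190,208,262),good=(254,327,195,222),trough=(238,358,126,182)).items(): print(n,e[y0:y1,x0:x1].sum())
print(env.close_job())"
```

```text
since t4 0
bottle 0
beaker 0
box 0
good 0
trough 711
the job is handed in; nothing more can be done
None
```

I slid both faulty caps along their lanes with the closed gripper and over the edge into the red trough, without picking either up. The short cap (lane y = +104) went first, then the chipped cap (lane y = -104). The job was handed in at about 11.5 s.

- **Final images:** Both caps were at rest in the trough, with the short cap lying in it and the chipped cap on its side. Nothing on or around the board had moved in the last 0.8 s.
- **Left alone:** Comparing the first and last top views, the good caps, bottle, beaker and box showed no change. I didn't run that comparison on the look-alike caps, but the arm stayed away from them.
- **Forces:** The wrist force readings I took stayed under about 2 N.
- **Off target:** At the end of the second push the gripper had drifted about 8 mm towards -y and tilted slightly. The force readings didn't rise.

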